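Eject the weld test block and trap it on the chute

TASK

On the blue ejector fixture, press the red pad down with one fingertip to kick the welded steel block out of its nest, and trap the block on the white chute with the other finger before it slides off the lower end. It slides off in well under a second, so have the other finger already standing in the chute beside the pad as you press. Only touch the block, do not pick it up or squeeze it, leave the other things alone, and finish while the finger is still holding the block back, at rest on the chute.

Things in the scene. Friction and masses are not known exactly. Their poses are not given: they have to be found in the camera images.
- fixture: Fixed ejector fixture, 325 x 140 mm, 120 mm tall. Origin: underside, on the centre line of nest and chute. Local x points downhill along the chute, z up; yaw varies. High end: blue column with a level nest, floor 100 mm above the table, local x -155 to -80 mm. From there a white chute falls to the open lower end at x = +130 mm. The red pad's grey housing stands on the +y side, its top at 60 mm.
- chute: The chute, fixed to the fixture, falling at 20 degrees. Origin: mid-crest, where nest and chute floor meet (fixture x -80, y 0, z 100 mm). Its x runs down the floor (223 mm long), y across, z square to the floor. Floor height above the table = 100 mm - 0.364 * (fixture x + 80 mm). 42 mm wide inside, side walls 4 mm thick and 14 mm high, also along the nest. Slick white nylon.
- block: Loose steel block, 60 long (x) x 38 wide (y) x 22 mm tall, about 0.4 kg, copper weld bead across the middle, yellow mark near the downhill end. Origin: centre of its underside. Starts in the nest, along the chute, origin at fixture x -95 mm, 15 mm short of the crest. Friction on the nylon about 0.15: past the crest it slides freely and reaches the lower end in about half a second.
- ejector_top (a point): Centre of the red spring pad's top, at fixture x +32, y +57 mm; 82 mm high when up, 70 mm fully down (then 11 mm above the chute floor beside it). Top 44 mm along x, 50 mm along y (fixture y 32 to 82). With the fingers spread along y, centres 45 to 70 mm apart, one tip is over the pad and the other over mid-chute: pressing straight down puts the second in the block's way, clear of the floor.
- ejector (a joint): Travel of the red pad, 0 up, 0.012 m fully down. Spring return, about 2 N at first and 7 N when down (a newton or two more while it kicks), then a hard stop. It drives a brass kicker behind the block 2.5 times as far; the block tips over the crest after 7 to 9 mm of pad travel.
- tube: Bystander: square steel tube offcut 70 x 40 x 40 mm, lying on the table beside the fixture on its -y side. Origin: centre of the underside.
- screwdriver: Bystander: screwdriver with orange handle, 190 mm, lying on the table on the fixture's +y side, beyond the pad. Origin: underside.
- spray: Bystander: white spray can with a green band, 66 mm wide, 170 mm tall. Origin: centre of the underside.
- meter: Bystander: red hand-held distance meter, 90 x 46 x 28 mm. Origin: centre of the underside.
- mug: Bystander: blue mug, 80 mm wide, 90 mm tall. Origin: centre of the underside.
- wheel: Bystander: black grinding wheel lying flat, 114 mm wide, 10 mm thick. Origin: centre of the underside.
There are look-alikes about, which are no part of the job. There is more than one size of the block; the one meant has the size given above.

How it is judged:
On the way, in this order (a step that is already met when the one before it is completed fails the run):
1. the red pad is pressed at least 5 mm while the block is still in the nest (value of joint ejector above 0.005 m and x of block in the frame of chute below 0.01 m).
2. the block has left the nest and is stopped on the chute by a finger (x of block in the frame of chute above 0.03 m and contact force between the fingers and block above 0.1 N and linear speed of block below 0.03 m/s), for 0.3 s.
At the end, for the whole second after the job is handed in: The block lies flat on the chute floor (within 6 mm and 7 degrees), its middle 30 to 190 mm down from the crest, at rest (under 20 mm/s), and a finger touches it and holds it back with more than 0.1 N and less than 12 N (x of block in the frame of chute between 0.03 and 0.19 m and z of block in the frame of chute between -0.004 and 0.006 m and angle between the z axis of block and the z axis of chute, either way round below 0.12 rad and contact force between the fingers and block between 0.1 and 12 N and linear speed of block below 0.02 m/s); the arm keeps its last pose, push and grip.
It fails at once if the block is lifted off (more than 20 mm above the chute) (z of block in the frame of chute above 0.02 m).
It fails at once if the block slides off the lower end of the chute (x of block in the frame of chute above 0.21 m).
It fails at once if a bystander (tube, screwdriver, can, meter, mug or wheel) is moved by more than 20 mm (distance of any of tube, screwdriver, spray, meter, mug, wheel from where it was at the start of the episode above 0.02 m).
It also fails if it takes over 32 s, if anything falls off the work surface, if the arm or the gripper's body presses on something with over 40 N, if the wrist force passes 120 N, or if a joint passes its speed limit or range.

ROBOT

A 6-joint arm with a two-finger parallel gripper is mounted at the origin on the work surface. World frame = base frame: x ahead of the robot, y to its left, z up, the work surface at z = 0. Lengths are in m, angles in rad, forces in N, time in s.
With the tool pointing down it reaches from about 0.375 to 0.925 m from the base axis. Payload 5.7 kg.
Tool frame: the origin (TCP) lies midway between the tips of the shut fingers; the grasp point (between the pads) lies 19 mm behind it; z points along the fingers, y is the line along which they close (so a half turn about z gives the same grasp; the last joint's range is limited). The gripper opens to 88 mm and grips with 3 to 60 N. Pads are 20 mm wide; open, the fingers measure 115 mm over their backs; the gripper's body (75 mm by 178 mm) begins 61 mm behind the grasp point.
Start: joints at [1.088, 0.359, 1.51, -0, 1.272, -0.115], TCP at [0.216, 0.56, 0.194] pointing down, gripper open.
Joint ranges: [-2.97, 2.97], [-1.01, 2.36], [0.21, 2.38], [-0.96, 4.11], [0.2, 2.71], [-2.98, 2.98]. Speed limits (rad/s): [2.39, 2.39, 3.14, 3.14, 3.14, 3.14].

INTERFACE

Orientations are given as a unit quaternion [x, y, z, w].
In Python, from bench import move_ptp, servo_line, goto_joints, move_gripper, sleep, inverse_kinematics, capture, PlanningError, close_job, spot_in, silhouettes, current_clock, current_joint_pos, current_qvel, current_joint_torque, current_position, current_orientation, current_force, current_torque, current_finger_gap, current_grip_force gives the robot as it stands. Calls block until the motion is done:
- move_ptp(position, orientation): joint-space move of the TCP to a pose.
- servo_line(position, orientation=None, rate=0.15, contact_N=None): straight line of the TCP; orientation=None keeps the orientation; rate is the mean speed in m/s. With contact_N (N) it stops when the force on the tool has changed by that much, and returns True; else False.
- goto_joints(angles): joint-space move.
- move_gripper(opening): finger opening in m; the grip force is fixed at half the most; returns when the fingers have stopped.
- sleep(seconds).
- inverse_kinematics(position, orientation): joint angles nearest the present ones, or None.
- capture(name): name is "scene" or "top"; returns a dict with "image" (400x640x3 uint8, blue, green, red), "range_z" (400x640 float32, m along the optical axis (not along the pixel's ray), 0 where there is no reading), "intrinsics" (3x3 intrinsics, pixels), "k1" (the pictures are not rectified: a ray, as slopes to the right and down, at radius r is drawn at 1 + k1 r^2 times it, then the intrinsics apply), "R" (3x3) and "t" (3): a world point X has camera coordinates R X + t. Camera axes: x right, y down, z forward; pixel columns grow to the right and rows downward; lengths in m; the calibration is good to about 2 mm. A picture is of the moment at which its call begins.
A pose or a line that the arm cannot do raises PlanningError and nothing moves.
- close_job(): hands the job in; it is judged then, once.
Trained networks look in the newest picture that a camera, given by its name, has taken for a name from the list of things; names that differ only in an ending like _2 or _b are one class to them, and where a whole thing is asked for, a point or a joint stands for the part that bears it (a point fixed in the world has none). Each returns a list of dicts, best first, with "conf" (0 to 1); they miss things now and then, are a little off and sometimes report something else, mostly with a low value. They report only what shows in the picture. A call takes as long as a camera call. They do not tell look-alikes from the thing itself.
- spot_in(camera, query): "xy" ([column, row] in pixels, amid what is visible of it).
- silhouettes(camera, query): "region" (400x640 bool, what is visible of it) and "xy" ([column, row] in pixels, amid what is visible of it).
Readings, each from a call of its own:
- current_clock(): time.
- current_joint_pos(): joint angles.
- current_qvel(): joint speeds.
- current_joint_torque(): joint torques, N m.
- current_position(): TCP position.
- current_orientation(): TCP orientation.
- current_force(): force on the tool from outside, world axes, zero at the start.
- current_torque(): the same for the moment, N m.
- current_finger_gap(): finger opening in m.
- current_grip_force(): force on a finger pad.
Only numpy, scipy, OpenCV 4.12 (cv2) and the standard library are available. Lean on these libraries where they do the work, as an engineer would, in place of code of your own. Each camera call takes 0.05 s, during which the arm holds its last target. There are 200 camera calls.

## Working session

There is one attempt and no reset: what is moved stays moved. The work goes in short steps, each a Python script; the robot and the scene stay as the last script left them, time stands still between calls to the robot, and variables do not carry over. Pictures are saved under pics/ and viewed, at most 10 in all, crops included, and the job is handed in when it is done.

```bash
mkdir -p pics; cat > h.py <<'E'
import numpy as np, cv2
from bench import *
def world(c,mask=None):
    z=c["range_z"];K=np.array(c["intrinsics"])
    v,u=np.nonzero((z>0)&(mask if mask is not None else True))
    d=np.stack([u,v],1).astype(np.float64)[:,None]
    n=cv2.undistortPoints(d,K,np.array([c["k1"],0,0,0.]))[:,0]
    zz=z[v,u];P=np.c_[n*zz[:,None],zz]
    return (P-np.array(c["t"]))@np.array(c["R"]),u,v
def pix(c,X):
    X=np.atleast_2d(X).astype(float);r,_=cv2.Rodrigues(np.array(c["R"]))
    return cv2.projectPoints(X,r,np.array(c["t"],float),np.array(c["intrinsics"]),np.array([c["k1"],0,0,0.]))[0][:,0]
E
python3 - <<'E'
from h import *
ims=[]
for n in("top","scene"):
    c=capture(n);cv2.imwrite(f"pics/{n}.png",c["image"])
    for q in("fixture","ejector_top","block","chute"):
        for s in silhouettes(n,q)[:3]:
            P,u,v=world(c,s["region"])
            print(n,q,round(s["conf"],2),np.round(s["xy"]),s["region"].sum(),np.round(np.median(P,0),3),np.round(P.max(0),3) if len(P) else 0)
print(current_clock())
E
```

```text
top fixture 0.73 [281. 179.] 5321 [0.556 0.089 0.013] [0.724 0.214 0.125]
top ejector_top 0.77 [262. 173.] 320 [0.57  0.13  0.081] [0.597 0.157 0.089]
top ejector_top 0.7 [299. 208.] 329 [0.483 0.022 0.121] [0.514 0.048 0.128]
top block 0.63 [346. 265.] 115 [ 0.329 -0.108  0.015] [ 0.348 -0.093  0.02 ]
top block 0.56 [301. 208.] 383 [0.483 0.021 0.121] [0.519 0.048 0.128]
top chute 0.6 [284. 166.] 1263 [0.594 0.077 0.061] [0.696 0.138 0.12 ]
scene fixture 0.74 [358. 219.] 5272 [0.578 0.062 0.034] [0.728 0.215 0.122]
scene fixture 0.54 [372. 197.] 295 [0.577 0.123 0.081] [0.602 0.212 0.086]
scene ejector_top 0.77 [375. 197.] 307 [0.576 0.122 0.081] [0.602 0.186 0.086]
scene ejector_top 0.47 [354. 179.] 257 [0.467 0.172 0.019] [0.573 0.239 0.027]
scene block 0.74 [320. 183.] 332 [0.488 0.017 0.12 ] [0.518 0.046 0.126]
scene block 0.68 [154. 313.] 898 [ 0.494 -0.458  0.025] [ 0.533 -0.432  0.031]
scene block 0.64 [252. 201.] 118 [ 0.332 -0.113  0.013] [ 0.352 -0.095  0.017]
scene chute 0.83 [363. 212.] 1596 [0.593 0.074 0.063] [0.699 0.141 0.112]
0.5
```

View pics/top.png

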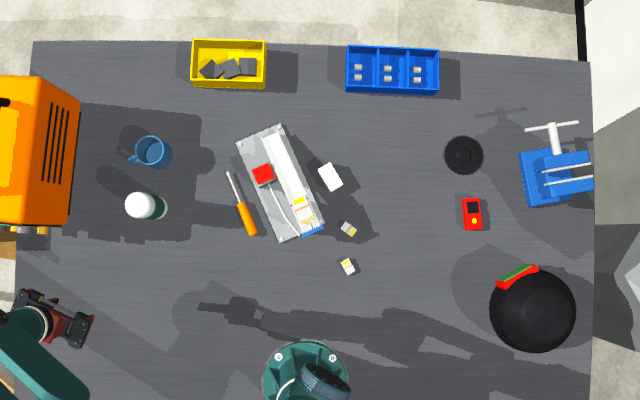

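View pics/scene.png

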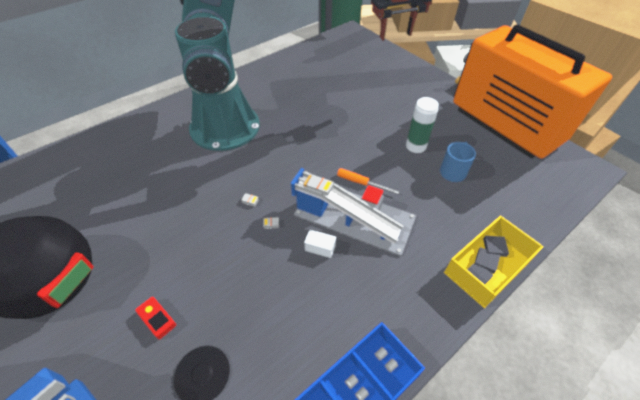

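The pictures show the fixture with the chute running from the nest (about 310,220 in the top view) up to (270,135), the red pad at (262,173) and the target block at (300,208). Next I'll fit the fixture pose and raise the arm.

```bash
cat >> h.py <<'E'
from scipy.optimize import least_squares
from scipy.spatial.transform import Rotation as Ro
def fit():
    S=[]
    for n in("top","scene"):
        c=capture(n);hsv=cv2.cvtColor(c["image"],cv2.COLOR_BGR2HSV)
        m=((hsv[...,0]<8)|(hsv[...,0]>172))&(hsv[...,1]>150)&(hsv[...,2]>70)
        P,u,v=world(c,m)
        k=(abs(P[:,2]-.082)<.008)&(np.linalg.norm(P[:,:2]-[.572,.127],axis=1)<.06);P=P[k]
        pad=(P.max(0)+P.min(0))[:2]/2
        for q in("block","chute"):
            for s in silhouettes(n,q):
                A,_,_=world(c,s["region"])
                if q=="block" and .1<np.median(A[:,2])<.14:
                    A=A[A[:,2]>.112];b=A[:,:2].mean(0);break
                if q=="chute":
                    f=np.c_[A[:,:2],np.ones(len(A))];pl=np.linalg.lstsq(f,A[:,2],rcond=None)[0]
                    for _ in range(5):
                        r=abs(A[:,2]-f@pl);w=r<.006;pl=np.linalg.lstsq(f[w],A[w,2],rcond=None)[0]
                    x=A[w,:2];e=np.linalg.svd(x-x.mean(0))[2][0] if 0 else np.linalg.eigh(np.cov(x.T))[1][:,1]
                    ch=(x.mean(0),np.degrees(np.arctan2(*(e*np.sign(e[0]))[::-1])),np.degrees(np.arctan2(-pl[1],-pl[0])),np.hypot(*pl[:2]))
                    break
        print(n,"pad",pad.round(4),P[:,:2].mean(0).round(4),P[:,2].mean().round(4),len(P),"block",b.round(4),"chute",ch)
        S.append((P[:,:2].mean(0),b,ch[0],np.radians(ch[1])))
    def res(p):
        R=np.array([[np.cos(p[2]),-np.sin(p[2])],[np.sin(p[2]),np.cos(p[2])]]);o=[]
        for a,b,c,t in S:
            o+=list((R.T@(a-p[:2])-[.032,.057]));o+=list(R.T@(b-p[:2])-[-.095,0]);o+=[(R.T@(c-p[:2]))[1],.07*(t-p[2])]
        return np.array(o)
    s=least_squares(res,[.567,.06,.46],loss="soft_l1",f_scale=.003);print(s.x,(s.fun*1e3).round(1));return s.x
def pose(p,lx,ly,z,flip):
    c,s=np.cos(p[2]),np.sin(p[2]);y=np.array([-s,c,0])*flip;zz=np.array([0,0,-1.])
    q=Ro.from_matrix(np.c_[np.cross(y,zz),y,zz]).as_quat()
    return [p[0]+c*lx-s*ly,p[1]+s*lx+c*ly,z],list(q)
E
python3 - <<'E'
from h import *
p=fit();np.save("p.npy",p)
servo_line([.216,.56,.32],rate=.2)
move_gripper(.0435)
for f in(1,-1):
    print(inverse_kinematics(*pose(p,.032,.0285,.2,f)))
print(current_clock(),current_finger_gap())
E
```

```text
top pad [0.572  0.1281] [0.5711 0.1288] 0.0812 297 block [0.4819 0.023 ] chute (array([0.59452689, 0.07718769]), np.float64(25.728005359817885), np.float64(24.347149444358124), np.float64(0.363447348203677))
scene pad [0.5738 0.1274] [0.5742 0.1264] 0.081 233 block [0.4854 0.018 ] chute (array([0.59371952, 0.07481815]), np.float64(26.38431657613694), np.float64(25.899970825347243), np.float64(0.3645300235166643))
[0.56876825 0.06283642 0.45753393] [-0.8  1.1 -0.6  2.6  1.5 -0.6  0.9 -2.3  0.4 -3.4 -0.3  0.2]
[ 5.72603766e-02  3.44888486e-01  1.51686376e+00 -4.44089210e-16
  1.27984041e+00 -1.97106988e+00]
[ 5.72603766e-02  3.44888486e-01  1.51686376e+00 -4.44089210e-16
  1.27984041e+00  1.17052277e+00]
2.4083 0.043630627880380336
```

```bash
python3 - <<'E'
from h import *
p=np.load("p.npy")
move_ptp(*pose(p,.032,.0285,.25,-1))
servo_line(pose(p,.032,.0285,.10,-1)[0],rate=.1)
print(current_clock(),current_position(),pose(p,.032,.0285,.10,-1)[0],current_force())
ims=[]
for n in("scene","top"):
    c=capture(n);im=c["image"].copy()
    x,y=pix(c,[p[0],p[1],.08])[0].astype(int)
    ims.append(cv2.resize(im[max(0,y-55):y+55,x-60:x+60],None,fx=3.3,fy=3.3,interpolation=cv2.INTER_CUBIC)[:360,:396])
h=min(i.shape[0] for i in ims)
cv2.imwrite("pics/near.png",np.hstack([i[:h] for i in ims]))
E
```

```text
6.1833 [0.58544144 0.10257871 0.10064059] [np.float64(0.5848873685363954), np.float64(0.1025406292897092), 0.1] [ 0.89806096  0.81357136 -0.00188165]
```

View pics/near.png

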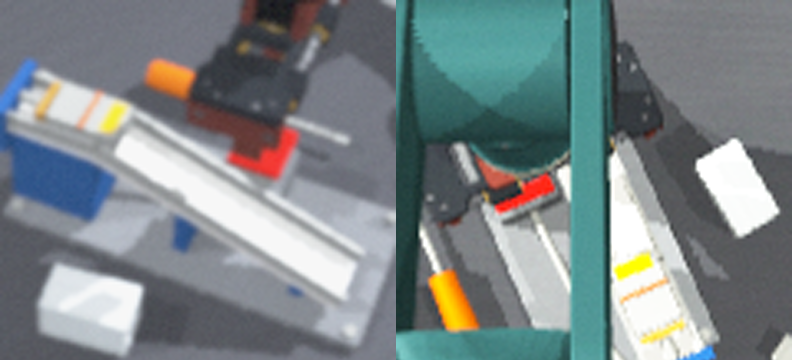

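```bash
python3 - <<'E'
from h import *
p=np.load("p.npy");print(current_orientation(),pose(p,0,0,0,-1)[1],current_finger_gap(),np.array(current_joint_pos()).round(3))
c=capture("scene");im=c["image"]
R=lambda ly,z:pix(c,pose(p,.032,ly,z,-1)[0])[0]
x0,y0=R(.0285,.1).astype(int)-[50,65]
big=cv2.resize(im[y0:y0+100,x0:x0+110],None,fx=6,fy=6,interpolation=cv2.INTER_CUBIC)
for ly,col in((0,(0,255,0)),(.057,(255,0,255))):
    for z in(.1,.18):
        a=((R(ly,z)-[x0,y0]+.5)*6).astype(int);cv2.circle(big,tuple(map(int,a)),4,col,-1)
cv2.imwrite("pics/near2.png",big)
E
```

```text
[9.73945453e-01 2.26781683e-01 5.60294954e-04 9.36323391e-05] [np.float64(0.9739467588272654), np.float64(0.22677678666447407), np.float64(0.0), np.float64(-0.0)] 0.04363786880023738 [0.057 0.447 1.627 0.    1.067 1.171]
```

View pics/near2.png

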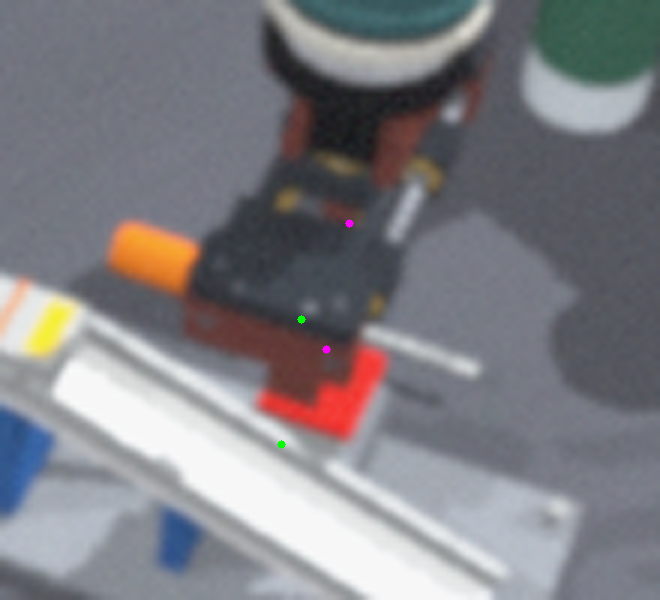

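```bash
python3 - <<'E'
from h import *
p=np.load("p.npy");co,si=np.cos(p[2]),np.sin(p[2])
for n in("scene","top"):
    c=capture(n);P,u,v=world(c)
    d=P[:,:2]-p[:2];L=np.c_[co*d[:,0]+si*d[:,1],-si*d[:,0]+co*d[:,1],P[:,2]]
    k=(abs(L[:,0]-.032)<.06)&(L[:,1]>-.06)&(L[:,1]<.12)&(L[:,2]>.088)&(L[:,2]<.19)
    print(n,k.sum())
    for z in np.arange(.085,.19,.01):
        m=k&(abs(L[:,2]-z)<.005)
        if m.sum(): print(z.round(3),m.sum(),"x",np.percentile(L[m,0],[3,97]).round(3),"y",np.percentile(L[m,1],[3,50,97]).round(3), np.histogram(L[m,1],np.arange(-.06,.121,.02))[0])
E
```

```text
scene 88
0.085 10 x [-0.025 -0.008] y [-0.028 -0.023  0.023] [0 6 0 1 3 0 0 0 0]
0.095 19 x [-0.027 -0.016] y [-0.026 -0.022  0.024] [ 0 10  0  2  7  0  0  0  0]
0.125 1 x [0.043 0.043] y [-0. -0. -0.] [0 0 1 0 0 0 0 0 0]
0.135 24 x [0.023 0.042] y [-0.005 -0.003 -0.001] [ 0  0 24  0  0  0  0  0  0]
0.145 21 x [0.022 0.043] y [-0.005 -0.002  0.001] [ 0  0 20  1  0  0  0  0  0]
0.185 13 x [0.021 0.034] y [0.05  0.051 0.053] [ 0  0  0  0  0 13  0  0  0]
top 11
0.085 4 x [-0.013 -0.006] y [-0.023 -0.022 -0.02 ] [0 4 0 0 0 0 0 0 0]
0.095 7 x [-0.025 -0.013] y [-0.023 -0.02  -0.019] [0 4 3 0 0 0 0 0 0]
```

```bash
python3 - <<'E'
from h import *
p=np.load("p.npy");co,si=np.cos(p[2]),np.sin(p[2])
print(servo_line(pose(p,.032,.0285,.085,-1)[0],rate=.02,contact_N=2.0),current_position(),current_force(),current_clock())
c=capture("scene");P,u,v=world(c)
im=c["image"];d=P[:,:2]-p[:2];L=np.c_[co*d[:,0]+si*d[:,1],-si*d[:,0]+co*d[:,1],P[:,2]]
a=pix(c,pose(p,.032,-.004,.085,-1)[0])[0].round().astype(int);print(a)
for r in range(a[1]-18,a[1]+6):
    k=(v==r)&(abs(u-a[0])<=1)
    print(r,im[r,a[0]],(np.median(L[k],0)*1000).round() if k.any() else None)
x0,y0=a-[50,60]
cv2.imwrite("pics/near3.png",cv2.resize(im[y0:y0+90,x0:x0+110],None,fx=6,fy=6,interpolation=cv2.INTER_CUBIC))
E
```

```text
False [0.5849545  0.1025388  0.08504113] [ 1.0786332   0.02506933 -0.22297393] 7.3333
[364 209]
191 [59 60 97] [ 37. -59. 221.]
192 [ 55  59 100] [ 38. -57. 216.]
193 [ 59  62 101] [ 36. -52. 207.]
194 [53 56 99] [ 37. -53. 203.]
195 [ 53  57 101] [ 37. -52. 199.]
196 [ 55  58 105] [ 37. -53. 196.]
197 [ 56  60 103] [ 26.  -4. 132.]
198 [ 55  56 101] [ 27.  -4. 128.]
199 [ 69  71 105] [ 27.  -4. 124.]
200 [118 118 136] [ 27.  -2. 119.]
201 [188 186 188] [ 27.  -3. 115.]
202 [224 223 220] [19. 35. 63.]
203 [218 216 213] [23. 21. 76.]
204 [180 178 175] [23. 21. 73.]
205 [158 155 153] [24. 19. 72.]
206 [177 176 172] [24. 20. 66.]
207 [207 207 203] [25. 19. 63.]
208 [226 227 225] [26. 18. 61.]
209 [232 232 231] [27. 16. 59.]
210 [237 236 235] [28. 12. 59.]
211 [245 244 243] [29. 10. 59.]
212 [247 247 247] [30.  6. 60.]
213 [247 247 247] [31.  3. 58.]
214 [247 247 247] [32.  2. 57.]
```

View pics/near3.png

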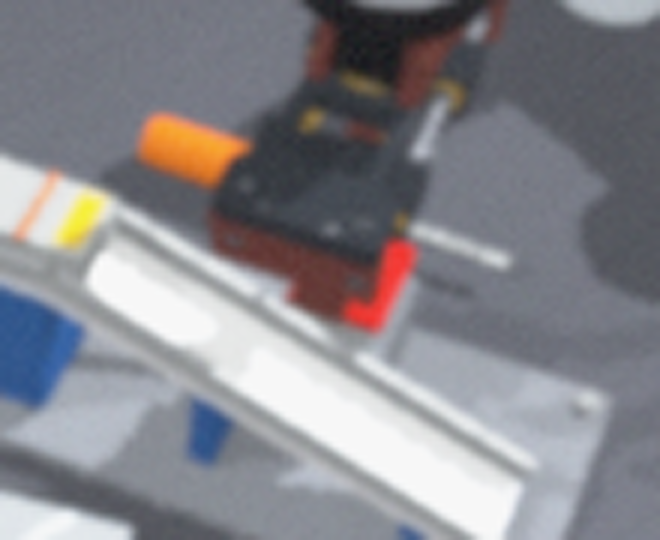

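The picture shows the finger tip about 28 mm higher than the nominal TCP height (tip at about z = 0.113 with TCP at 0.085), over the pad and chute laterally. I'll find the pad by touch.

```bash
python3 - <<'E'
from h import *
p=np.load("p.npy")
for z in(.075,.065,.060,.055,.050,.045):
    r=servo_line(pose(p,.032,.0285,z,-1)[0],rate=.02,contact_N=1.5)
    print(z,r,np.array(current_position()).round(4),np.array(current_force()).round(2),np.array(current_torque()).round(3),current_clock())
    if r: break
c=capture("scene");print([ (s["conf"],np.median(world(c,s["region"])[0],0).round(3)) for s in silhouettes("scene","ejector_top")[:1]])
E
```

```text
0.075 False [0.5849 0.1026 0.0749] [-0.65  0.13  1.13] [-0.03   0.178  0.01 ] 8.0333
0.065 False [0.5849 0.1026 0.0649] [-0.21 -0.41  0.13] [-0.012  0.129 -0.043] 8.6833
0.06 False [0.5847 0.1025 0.0598] [-0.06  0.19  0.51] [-0.067  0.138 -0.006] 9.0833
0.055 False [0.5847 0.1025 0.0548] [-0.13 -0.42  0.53] [-0.04   0.131  0.044] 9.4833
0.05 True [0.585  0.1026 0.0531] [1.01 0.83 1.77] [-0.001  0.044 -0.007] 9.6917
[]
```

```bash
python3 - <<'E'
from h import *
p=np.load("p.npy")
r=servo_line(pose(p,.032,.0285,.0415,-1)[0],rate=.04,contact_N=15)
print(r,np.array(current_position()).round(4),np.array(current_force()).round(2),current_clock())
sleep(.8)
print(np.array(current_position()).round(4),np.array(current_force()).round(2))
c=capture("scene");im=c["image"];co,si=np.cos(p[2]),np.sin(p[2])
for s in silhouettes("scene","block")[:4]:
    P=world(c,s["region"])[0];d=np.median(P,0);e=d[:2]-p[:2]
    print(round(s["conf"],2),s["xy"],"local",(co*e[0]+si*e[1]).round(3),(-si*e[0]+co*e[1]).round(3),d[2].round(3))
x0,y0=pix(c,[p[0],p[1],.09])[0].astype(int)-[60,50]
cv2.imwrite("pics/pressed.png",cv2.resize(im[y0:y0+95,x0:x0+130],None,fx=6,fy=6,interpolation=cv2.INTER_CUBIC))
E
```

```text
False [0.5859 0.1029 0.0422] [-0.04  0.11  5.33] 10.225
[0.5858 0.1028 0.0423] [0.51 0.48 4.82]
0.74 [344.8, 202.5] local -0.018 -0.009 0.098
0.68 [247.3, 202.4] local -0.291 -0.054 0.013
0.44 [269.1, 225.1] local -0.196 -0.098 0.013
0.22 [350.3, 175.9] local -0.058 0.143 0.02
```

View pics/pressed.png

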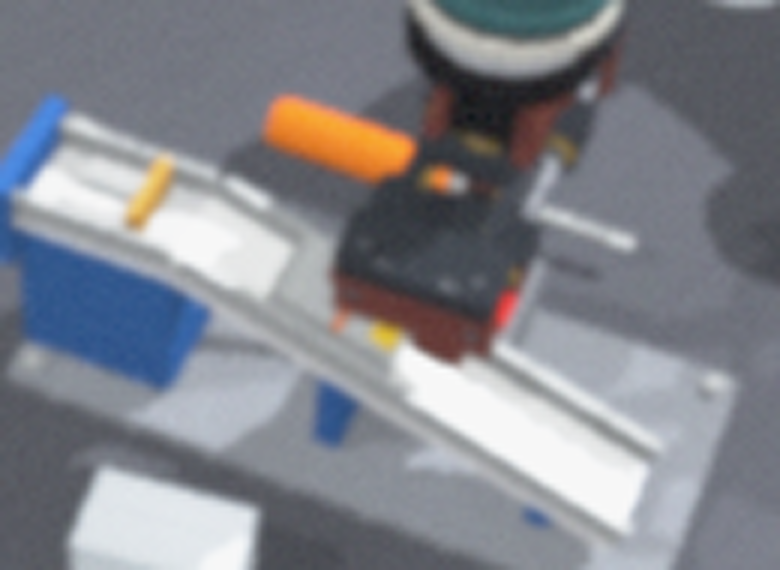

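The block rests flat on the chute against the finger: the yellow mark at (385,335) is right at the finger, and the nest is empty. I'll hand it in.

```bash
python3 - <<'E'
from h import *
sleep(.3);print(current_clock(),current_force());print(close_job())
E
```

```text
11.425 [ 0.21967747 -0.44212479  5.42053926]
the job is handed in; nothing more can be done
None
```

I pressed the pad, the block left the nest, and the other finger caught it. In the last picture it lay flat on the chute against that finger, about 75 mm below the crest, and I handed the job in at 11.4 s; no verdict came back.

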